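# Free the telescopic stand of its tape roll and hold it pulled out

### The job

Somebody has parked a roll of tape over the little telescopic camera stand: lift the roll off and lay it flat in the steel tray. Then squeeze in the button on the side of the stand's head while the mast is still down, and pull the head straight up past its first stop until it comes up against the second. Finish while still holding the head up there, so that I can tighten the collar, and leave the other things on the table as they are.

Things in the scene. Friction and masses are not known exactly. Their poses are not given: they have to be found in the camera images.
- stand: small telescopic camera stand, held firmly to the table by its foot (it does not move). Origin: centre of its underside on the table; z up along the mast; its -x axis points to the side where the head's button is (this stays so as the mast extends). Foot: disc 92 mm across, 16 mm high. Tube 34 mm thick at most up to a flat flange 58 mm across whose top is 110 mm above the table; on the flange sits the head of the collapsed mast.
- head: the mast's grey grip head, a block 24 mm (x) x 26 mm (y) x 48 mm high (at most 49 mm above this origin). Origin: centre of its underside, 110 mm above the table when the mast is collapsed. Axes as the stand's. Flat sides. It cannot turn; it only goes straight up and down. It is not held up by anything: let go, the extended mast sinks back at least one stage.
- head_center (a point): point inside the head on the mast's axis, 26 mm above the head's underside, at the height of the button's centre (136 mm above the table when collapsed): the point to take the head between the fingers.
- button_face (a point): centre of the outer face of the black push button on the head's -x side; the face is 13 mm wide and 24 mm high and stands 6 mm out from the head's side (18 mm from the mast's axis) when not pressed.
- side_button (a joint): travel of the spring button on the head's side, m: 0 out, 0.006 fully in (flush with the head's side). It takes about 6 N to hold it fully in, so squeezing the head between its -x and +x sides presses it. Until it is in by 3.5 mm a latch holds the collapsed mast down; once the mast has left its lowest position the button need not stay in to pull further.
- upper_stage (a joint): travel of the thin upper mast tube, which carries the head, out of the lower one, m: 0 collapsed, 0.060 at its hard stop (the first stop). Slides very lightly (head's weight and friction, 2 to 3 N).
- lower_stage (a joint): travel of the thicker lower mast tube out of the stand's tube, m: 0 collapsed, 0.060 at its hard stop (the second stop, the end of all travel). Stiffer, about 7 N to pull, so it follows after the first stop; at the second stop the head has risen 120 mm in all.
- roll: roll of tape, a tan ring of outer diameter 64 mm, hole 48 mm, height 30 mm, about 70 g. Origin: centre of its underside; z is its axis. At the start it sits on the stand's flange round the head (underside 110 mm above the table); the head stands 19 mm out of its top and the button is hidden in its hole. It comes off straight up only.
- tray: open stainless steel tray, 170 mm (x) x 150 mm (y), walls 3 mm thick, rim 15 mm above the table, floor 3 mm thick. Origin: centre of its underside. Loose, about 500 g.
- salt: bystander, to be left alone: glass salt shaker with a steel cap, 38 mm wide, 71 mm high. Origin: centre of its underside.
- mill: bystander, to be left alone: wooden pepper mill with a small steel ball on top, 52 mm wide, 139 mm high. Origin: centre of its underside.
- eggcup: bystander, to be left alone: white ceramic egg cup, 46 mm wide, 50 mm high. Origin: centre of its underside.
- lunchbox: bystander, to be left alone: brown plastic lunch box, lid snapped shut, 126 x 176 x 60 mm. Origin: centre of its underside.
- mug: bystander, to be left alone: blue ceramic mug, 76 mm wide, 85 mm high. Origin: centre of its underside.
- tin: bystander, to be left alone: milk tin, 74 mm wide, 80 mm high. Origin: centre of its underside.
- spoon: bystander, to be left alone: steel spoon lying flat. Origin: middle of the spoon's length.
Things that resemble listed ones, but are neither listed nor needed, are in the scene too. What is shaped like the stand but yellow is not meant.

How it is judged (in metres and radians):
On the way, in this order (a step that is already met when the one before it is completed fails the run):
1. the tape roll lies flat in the tray, let go and at rest (x of roll in the frame of tray between -0.054 and 0.054 m and y of roll in the frame of tray between -0.044 and 0.044 m and height (world z) of roll below 0.04 m and angle between the z axis of roll and the z axis of tray, either way round below 0.1 rad and linear speed of roll below 0.03 m/s and contact force between the fingers and roll below 0.1 N), for 0.2 s.
2. the side button is pressed in by more than 4 mm with the mast still down (value of joint side_button above 0.004 m and value of joint each of upper_stage, lower_stage below 0.01 m), for 0.1 s.
At the end, for the whole second after the job is handed in: Both mast stages are out to their stops (each more than 55 of 60 mm), the head is still and gripped by the fingers (more than 3 N), and the roll lies flat (within 0.1 rad) at rest on the tray's floor, inside its rim, not touched by the fingers (all of step 1 and value of joint each of upper_stage, lower_stage above 0.055 m and contact force between the fingers and head above 3 N and linear speed of head below 0.02 m/s); the arm keeps its last pose, push and grip.
It fails at once if a bystander is pushed away by more than 40 mm (distance of any of salt, mill, eggcup, lunchbox, mug, tin, spoon from where it was at the start of the episode above 0.04 m).
It fails at once if the salt shaker, pepper mill, egg cup, mug or tin is knocked over (angle between any of salt, mill, eggcup, mug, tin's own z axis and vertical above 0.6 rad).
It also fails if it takes over 56 s, if anything falls off the work surface, if the arm or the gripper's body presses on something with over 40 N, if the wrist force passes 120 N, or if a joint passes its speed limit or range.

### The arm

A 6-joint arm with a two-finger parallel gripper is mounted at the origin on the work surface. World frame = base frame: x ahead of the robot, y to its left, z up, the work surface at z = 0. Lengths are in mm, angles in rad, forces in N, time in s.
With the tool pointing down it reaches from about 350 to 925 mm from the base axis. Payload 6.4 kg.
Tool frame: the origin (TCP) lies midway between the tips of the shut fingers; the grasp point (between the pads) lies 19 mm behind it; y points along the fingers, x is the direction in which the jaws open and shut, and the axes are right-handed (so a half turn about y gives the same grasp; the last joint's range is limited). The gripper opens to 85 mm and grips with 20 to 120 N. Pads are 22 mm wide; open, the fingers measure 114 mm over their backs; the gripper's body (76 mm by 85 mm) begins 54 mm behind the grasp point. The pads swing forward as they close: fully open they stand 13 mm farther back than shut.
Start: joints at [1.13, 0.245, 1.558, -0, 1.339, -0.174], TCP at [171.367, 627.015, 231.29] pointing down, gripper open.
Joint ranges: [-3.13, 3.13], [-1.02, 2.26], [0.13, 2.54], [-0.95, 4.09], [0.21, 2.88], [-2.74, 2.74]. Speed limits (rad/s): [2.57, 2.57, 3.14, 3.14, 3.14, 3.14].

### API

Orientations are given as a unit quaternion [x, y, z, w].
In Python, from bench import status, cams, robot gives the robot as it stands.
- The arm moves only by the tool arm_command, never from a script. Its argument "plan" is a list of rows, each an object of numbers: "grip": the finger opening in mm, from 0 to 85.4; "tx", "ty", "tz": the shift along the tool's x, y, z in mm; "turn": the turn about the tool's y in degrees. In form: [{"grip": .., "tx": .., "ty": .., "tz": .., "turn": ..}, ...]. A call has 1 to 20 rows; each row is the pose to reach, as a shift and turn from the pose commanded when the call began, along the tool's axes at that moment; what a row does not reach only later rows make up. A row lasts 1/10 s, in which the tool goes at most 50 mm and 8.59 degrees, less where a joint would pass 70% of its speed; a pose out of reach is approached as far as the arm can. A call with a gripper value outside its range is refused whole. The fingers move at their own pace and stop on an object; "squeeze" is the grip in N (left out, the last holds). Time passes only in rows, so rows that repeat a pose let the fingers close. It gives the time, the measured TCP pose, the force and the opening at its end, in the units of the state.
- status.get_state(): the state, without advancing time (a new reading comes with each control period).
- cams.capture(name): name is "side" or "top"; returns the picture (420x560x3 uint8, blue, green, red); there is no depth.
- cams.camera_info(name): a dict with "mtx" (3x3 intrinsics, pixels), "k1" (the pictures are not rectified: a ray, as slopes to the right and down, at radius r is drawn at 1 + k1 r^2 times it, then the intrinsics apply), "pose" (4x4, takes a point from camera to world coordinates). Camera axes: x right, y up, looking along -z (the intrinsics and any distortion apply to the point x, -y, -z); pixel columns grow to the right and rows downward; lengths in mm; the calibration is good to about 2 mm. A picture is of the moment at which its call begins. camera_info takes no time and is no camera call.
- robot.job_done(): hands the job in, once; it reports no verdict.
Trained networks look in the newest picture that a camera, given by its name, has taken for a name from the list of things; names that differ only in an ending like _2 or _b are one class to them, and where a whole thing is asked for, a point or a joint stands for the part that bears it (a point fixed in the world has none). Each returns a list of dicts, best first, with "p" (0 to 1); they miss things now and then, are a little off and sometimes report something else, mostly with a low value. They report only what shows in the picture. A call takes as long as a camera call. They do not tell look-alikes from the thing itself.
- cams.masks_of(camera, target): "pixels" (420x560 bool, what is visible of it) and "xy" ([column, row] in pixels, amid what is visible of it).
The state is a dict: "time_s": time; "joints": joint angles; "dq": joint speeds; "tau": joint torques, N m; "eef_pos": TCP position; "eef_rot": TCP orientation; "force": force on the tool from outside, world axes, zero at the start; "wrist_torque": the same for the moment, N m; "opening": finger opening in mm.
Only numpy, scipy, OpenCV 4.12 (cv2) and the standard library are available. Lean on these libraries where they do the work, as an engineer would, in place of code of your own. Each camera call takes 0.05 s, during which the arm holds its last target. There are 200 camera calls.

## Working session

There is one attempt and no reset: what is moved stays moved. The work goes in short steps, Python scripts to look and compute and a tool call to move; the robot and the scene stay as the last step left them, time stands still between calls to the robot, and variables do not carry over. Pictures are saved under pics/ and viewed, about 8 in all and at most 12, crops included, and the job is handed in when it is done.

Besides the shell and the picture viewer there is one more tool, called by a JSON object that holds its "name" and its "arguments", one argument or row to a line. arm_command: Moves the arm, as the interface text tells. Its arguments: {"type":"object","properties":{"plan":{"type":"array","items":{"type":"object","properties":{"grip":{"type":"number"},"tx":{"type":"number"},"ty":{"type":"number"},"tz":{"type":"number"},"turn":{"type":"number"}}}},"squeeze":{"type":"number"}},"required":["plan"]}

```bash
mkdir -p pics; ls
cat > h.py <<'E'
import numpy as np, cv2
from bench import status, cams, robot
from scipy.spatial.transform import Rotation as R
def ray(name,uv):
    c=cams.camera_info(name); K=np.array(c["mtx"]);P=np.array(c["pose"]);k=c["k1"]
    d=np.linalg.inv(K)@[uv[0],uv[1],1]; d=d[:2]/d[2]; rd=np.hypot(*d); r=rd
    for _ in range(30): r=rd/(1+k*r*r)
    s=d*(r/rd if rd>0 else 1)
    v=P[:3,:3]@np.array([s[0],-s[1],-1]); return P[:3,3],v/np.linalg.norm(v)
def atz(name,uv,z):
    o,v=ray(name,uv); return o+v*(z-o[2])/v[2]
def proj(name,p):
    c=cams.camera_info(name); K=np.array(c["mtx"]);P=np.array(c["pose"]);k=c["k1"]
    q=P[:3,:3].T@(np.array(p,float)-P[:3,3]); s=np.array([q[0],-q[1]])/-q[2]
    s=s*(1+k*s@s); return (K@[s[0],s[1],1])[:2]
def tri(a,ua,b,ub):
    o1,v1=ray(a,ua);o2,v2=ray(b,ub)
    t=np.linalg.lstsq(np.c_[v1,-v2],o2-o1,rcond=None)[0]
    p,q=o1+t[0]*v1,o2+t[1]*v2; return (p+q)/2,np.linalg.norm(p-q)
E
python3 - <<'E'
from h import *
np.set_printoptions(precision=1,suppress=True)
s=status.get_state(); print({k:s[k] for k in("time_s","eef_pos","eef_rot","opening")}); print(R.from_quat(s["eef_rot"]).as_matrix())
for n in("side","top"):
    cv2.imwrite(f"pics/{n}0.png",cams.capture(n)); print(n,np.array(cams.camera_info(n)["pose"]),cams.camera_info(n)["mtx"][0])
    for t in("stand","head","roll","tray","salt","mill","eggcup","lunchbox","mug","tin","spoon"):
        for d in cams.masks_of(n,t)[:3]:
            ys,xs=np.nonzero(d["pixels"]); print(n,t,round(d["p"],2),np.round(d["xy"]),(xs.min(),xs.max(),ys.min(),ys.max()),atz(n,d["xy"],{"roll":140,"stand":110,"head":158}.get(t,30))[:2])
E
```

```text
pics
{'time_s': 0.0, 'eef_pos': array([171.1, 626.5, 230.1]), 'eef_rot': array([ 0.6,  0.4, -0.4, -0.6]), 'opening': 85.47535520460978}
[[ 0.3 -0.  -1. ]
 [ 1.  -0.   0.3]
 [-0.  -1.   0. ]]
side [[ -1.    0.2  -0.2 323.2]
 [ -0.3  -0.7   0.7 786.6]
 [ -0.    0.7   0.7 970.8]
 [  0.    0.    0.    1. ]] [432.5   0.  278.7]
side stand 0.78 [247. 278.] (np.int64(231), np.int64(266), np.int64(246), np.int64(301)) [586.6 224.5]
side stand 0.72 [298. 304.] (np.int64(281), np.int64(315), np.int64(267), np.int64(323)) [449.8 255.9]
side stand 0.59 [304. 278.] (np.int64(293), np.int64(308), np.int64(266), np.int64(284)) [455.9 182.7]
side head 0.79 [302. 275.] (np.int64(293), np.int64(308), np.int64(266), np.int64(284)) [453.9 207.9]
side head 0.52 [246. 254.] (np.int64(239), np.int64(250), np.int64(246), np.int64(264)) [599.3 189.8]
side roll 0.75 [299. 281.] (np.int64(286), np.int64(313), np.int64(267), np.int64(293)) [458.5 213.8]
side roll 0.3 [220. 205.] (np.int64(211), np.int64(229), np.int64(184), np.int64(221)) [734.8  38.1]
side tray 0.75 [326. 197.] (np.int64(290), np.int64(355), n
[... 2469 characters left out ...]
 178.] (np.int64(280), np.int64(292), np.int64(168), np.int64(184)) [664.    1.6]
top eggcup 0.51 [290. 269.] (np.int64(281), np.int64(296), np.int64(261), np.int64(277)) [412.3  -8.3]
top eggcup 0.22 [347. 161.] (np.int64(330), np.int64(370), np.int64(117), np.int64(176)) [ 712.2 -169.1]
top lunchbox 0.57 [224. 139.] (np.int64(191), np.int64(260), np.int64(108), np.int64(165)) [777.5 175.5]
top mug 0.84 [132. 266.] (np.int64(113), np.int64(149), np.int64(250), np.int64(290)) [416.5 432. ]
top tin 0.89 [453. 266.] (np.int64(435), np.int64(469), np.int64(256), np.int64(283)) [ 416.8 -465.7]
top spoon 0.63 [350. 156.] (np.int64(330), np.int64(370), np.int64(116), np.int64(176)) [ 728.1 -177.5]
```

Run:
```python
import cv2,numpy as np
t=cv2.imread("pics/top0.png"); s=cv2.imread("pics/side0.png")
cv2.imwrite("pics/top0b.png",cv2.resize(t,(784,588),interpolation=cv2.INTER_CUBIC))
a=cv2.resize(t[170:290,160:260],(400,480),interpolation=cv2.INTER_CUBIC)
b=cv2.resize(s[230:350,220:320],(400,480),interpolation=cv2.INTER_CUBIC)
cv2.imwrite("pics/crop0.png",np.hstack([a,b]))
```

```text
(no output)
```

View pics/top0b.png

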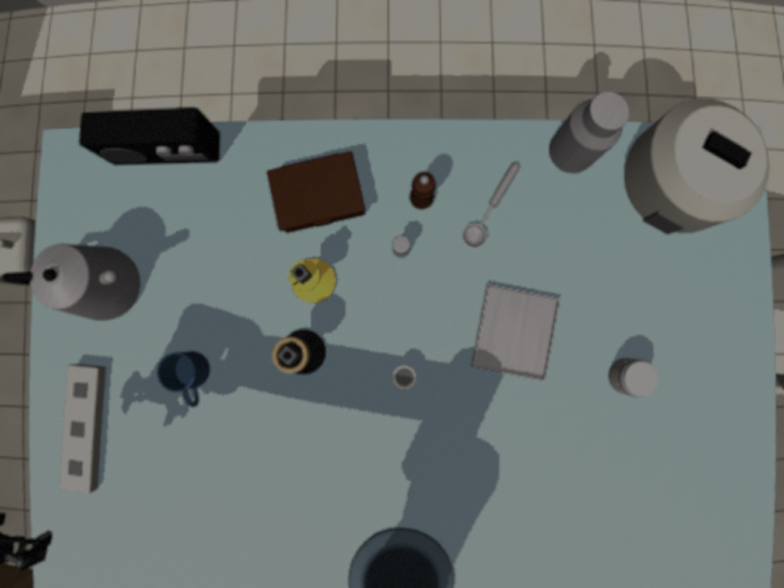

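View pics/crop0.png

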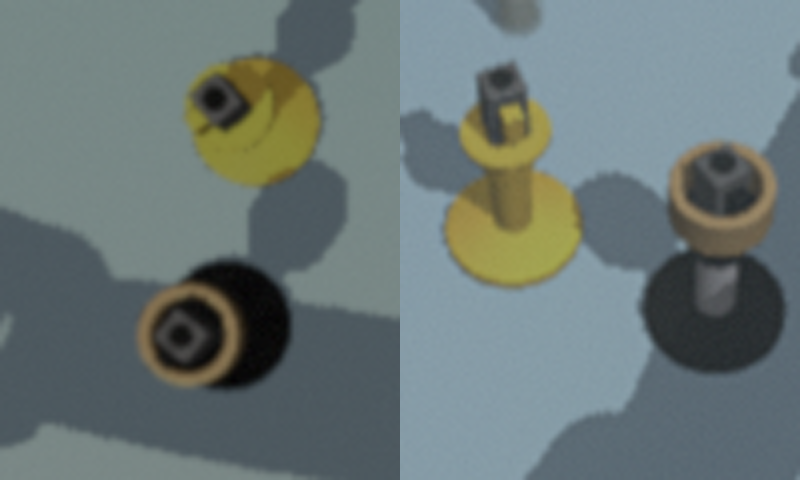

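View pics/side0.png

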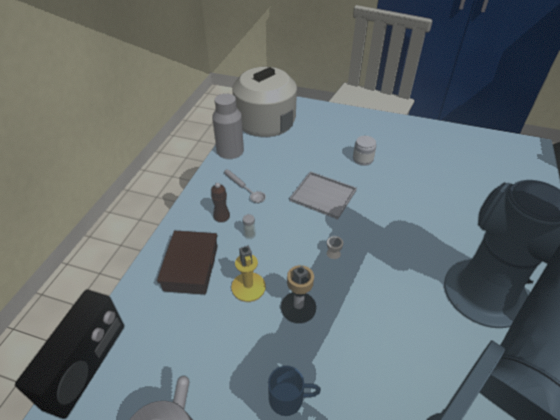

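```bash
cat >> h.py <<'E'
from scipy.optimize import least_squares
def ring(r,z,n=48):
    a=np.linspace(0,2*np.pi,n,endpoint=False); return np.c_[r*np.cos(a),r*np.sin(a),0*a+z]
def bbox(m): ys,xs=np.nonzero(m); return np.array([xs.min()-.0,xs.max()+1.,ys.min(),ys.max()+1.])-.5
def fitxy(obs,pts,x0):
    def f(x,k=None):
        e=[]
        for n,b in obs:
            q=np.array([proj(n,p+[x[0],x[1],0]) for p in pts]); e+=list(np.array([q[:,0].min(),q[:,0].max(),q[:,1].min(),q[:,1].max()])-b)
        return np.array(e)
    s=least_squares(f,x0); return s.x,s.fun
E
python3 - <<'E'
from h import *
np.set_printoptions(precision=1,suppress=True)
pts=np.r_[ring(32,110),ring(32,140)]
o=[]
for n in("side","top"):
    cams.capture(n); o.append((n,bbox(cams.masks_of(n,"roll")[0]["pixels"])))
for q in (o,o[:1],o[1:]): print("roll",*fitxy(q,pts,[465,200]))
for n,i in(("side",0),("top",1)):
    for d in cams.masks_of(n,"tray"):
        m=d["pixels"]; ys,xs=np.nonzero(m)
        if m.sum()<1000: continue
        h=cv2.convexHull(np.c_[xs,ys].astype(np.int32))[:,0]
        w=np.array([atz(n,p,15)[:2] for p in h],np.float32); print(n,d["p"],cv2.minAreaRect(w))
# head orientation in top: 4 corners via crop
for c in((182,308),(212,332),(183,362),(155,338)): print(atz("top",(c[0]/4+160,c[1]/4+170),158)[:2])
print("foot",atz("top",(216.8,251.3),8)[:2],"headtop",atz("top",(205.75,254),158)[:2])
E
```

```text
roll [460.  198.6] [ 0.3  0.8 -0.7  1.   0.2 -0.2 -0.1 -1.1]Traceback (most recent call last):
  File "<stdin>", line 7, in <module>
  File "h.py", line 30, in fitxy
    s=least_squares(f,x0); return s.x,s.fun
    return func(*args, **kwargs)
    result = trf(vector_fun.fun, vector_fun.jac, x0, f0, J0, lb, ub, ftol, xtol,
                 gtol, max_nfev, x_scale, loss_function, tr_solver,
                 tr_options.copy(), verbose, callback=callback_wrapped)
    return trf_no_bounds(
        fun, jac, x0, f0, J0, ftol, xtol, gtol, max_nfev, x_scale,
        loss_function, tr_solver, tr_options, verbose, callback=callback)
    J = jac(x)
    self._update_jac()
    ~~~~~~~~~~~~~~~~^^
    self.J = self.jac_wrapped(xp_copy(self.x), f0=self.f)
             ~~~~~~~~~~~~~~~~^^^^^^^^^^^^^^^^^^^^^^^^^^^^
    J, dct = approx_derivative(
             ~~~~~~~~~~~~~~~~~^
        self.fun,
        ^^^^^^^^^
    ...<2 lines>...
        **self.finite_diff_options,
        ^^^^^^^^^^^^^^^^^^^^^^^^^^^
    )
    ^
    J, _nfev = _dense_difference(fun_wrapped, x0, f0, h,
               ~~~~~~~~~~~~~~~~
[... 248 characters left out ...]
                             ^^^^^^^
    f = np.atleast_1d(self.fun(x, *self.args, **self.kwargs))
                      ~~~~~~~~^^^^^^^^^^^^^^^^^^^^^^^^^^^^^^
    return np.atleast_1d(self.fun(x))
                         ~~~~~~~~^^^
    return self.f(x, *self.args, **self.kwargs)
           ~~~~~~^^^^^^^^^^^^^^^^^^^^^^^^^^^^^^
  File "h.py", line 28, in f
    q=np.array([proj(n,p+[x[0],x[1],0]) for p in pts]); e+=list(np.array([q[:,0].min(),q[:,0].max(),q[:,1].min(),q[:,1].max()])-b)
                ~~~~^^^^^^^^^^^^^^^^^^^
  File "h.py", line 13, in proj
    c=cams.camera_info(name); K=np.array(c["mtx"]);P=np.array(c["pose"]);k=c["k1"]
ValueError: time passes only in moves, steps and waits
```

```bash
sed -i 's/cams.camera_info(name)/CI(name)/' h.py; sed -i '3a from functools import lru_cache\nCI=lru_cache(None)(lambda n: cams.camera_info(n))' h.py
python3 - <<'E'
from h import *
np.set_printoptions(precision=1,suppress=True)
s=status.get_state();print(s["time_s"],s["eef_pos"])
pts=np.r_[ring(32,110),ring(32,140)]
n="top"; cams.capture(n); print(fitxy([(n,bbox(cams.masks_of(n,"roll")[0]["pixels"]))],pts,[465,200]))
for n in("side","top"):
    if n=="side": cams.capture(n)
    for d in cams.masks_of(n,"tray"):
        m=d["pixels"]; ys,xs=np.nonzero(m)
        if m.sum()<1000: continue
        h=cv2.convexHull(np.c_[xs,ys].astype(np.int32))[:,0]
        w=np.array([atz(n,p,15)[:2] for p in h],np.float32); print(n,d["p"],cv2.minAreaRect(w))
for c in((182,308),(212,332),(183,362),(155,338)): print(atz("top",(c[0]/4+160,c[1]/4+170),158)[:2])
print("foot",atz("top",(216.8,251.3),8)[:2],"headtop",atz("top",(205.75,254),158)[:2])
E
```

```text
1.4 [171.4 627.  231.3]
(array([459.7, 198.6]), array([ 0.2, -0.2, -0. ,  0. ]))
side 0.59 ((499.7102355957031, -220.82400512695312), (159.77255249023438, 170.3728485107422), 78.12078094482422)
top 0.82 ((499.1255187988281, -229.82778930664062), (152.32150268554688, 172.39089965820312), 78.88072204589844)
[476.5 197.3]
[462.  178.7]
[443.7 196.4]
[458.2 213.7]
foot [460.  196.6] headtop [459.5 196.5]
```

```bash
cat >> h.py <<'E'
def to(p,yaw=None):
    """tool-frame shift and turn to world TCP p, from measured pose; yaw deg of tool x"""
    s=status.get_state(); M=R.from_quat(s["eef_rot"]).as_matrix(); y0=np.degrees(np.arctan2(M[1,0],M[0,0]))
    print("t",round(s["time_s"],2),"pos",np.round(s["eef_pos"],1),"yaw",round(y0,1),"tilt",np.round(M[:,1],3),"shift",np.round(M.T@(np.array(p)-s["eef_pos"]),1),"turn",None if yaw is None else round(-(yaw-y0),1),"open",round(s["opening"],1),"q6",round(s["joints"][5],2),"F",np.round(s["force"],1))
E
python3 -c "
from h import *
to((460,198.5,231.3)); to((460,198.5,107))"
```

```text
t 1.65 pos [171.3 627.  231.3] yaw 74.7 tilt [-0.  0. -1.] shift [-337.3   -0.  -391.4] turn None open 85.6 q6 -0.17 F [-0.5  0.3  0.3]
t 1.65 pos [171.3 627.  231.3] yaw 74.7 tilt [-0.  0. -1.] shift [-337.3  124.3 -391.4] turn None open 85.6 q6 -0.17 F [-0.5  0.3  0.3]
```

{"name": "arm_command", "arguments": {
  "plan": [
    {"tx": -30, "tz": -35},
    {"tx": -60, "tz": -70},
    {"tx": -90, "tz": -105},
    {"tx": -120, "tz": -140},
    {"tx": -150, "tz": -175},
    {"tx": -180, "tz": -210},
    {"tx": -210, "tz": -245},
    {"tx": -240, "tz": -280},
    {"tx": -270, "tz": -315},
    {"tx": -300, "tz": -350},
    {"tx": -320, "tz": -372},
    {"tx": -337.3, "tz": -391.4},
    {"tx": -337.3, "tz": -391.4},
    {"tx": -337.3, "tz": -391.4},
    {"tx": -337.3, "tz": -391.4}
  ]
}}

```text
$.plan[0]: bad value
```

```bash
python3 -c "
from h import *
to((460,198.5,107))"
```

```text
t 1.65 pos [171.3 627.  231.3] yaw 74.7 tilt [-0.  0. -1.] shift [-337.3  124.3 -391.4] turn None open 85.6 q6 -0.17 F [-0.5  0.3  0.3]
```

All fields are required, then.

{"name": "arm_command", "arguments": {
  "plan": [
    {"grip": 85, "tx": -35, "ty": 0, "tz": -39, "turn": 0},
    {"grip": 85, "tx": -70, "ty": 0, "tz": -80, "turn": 0},
    {"grip": 85, "tx": -105, "ty": 0, "tz": -120, "turn": 0},
    {"grip": 85, "tx": -140, "ty": 0, "tz": -160, "turn": 0},
    {"grip": 85, "tx": -175, "ty": 0, "tz": -200, "turn": 0},
    {"grip": 85, "tx": -210, "ty": 0, "tz": -240, "turn": 0},
    {"grip": 85, "tx": -245, "ty": 0, "tz": -280, "turn": 0},
    {"grip": 85, "tx": -280, "ty": 0, "tz": -320, "turn": 0},
    {"grip": 85, "tx": -310, "ty": 0, "tz": -360, "turn": 0},
    {"grip": 85, "tx": -337, "ty": 0, "tz": -391, "turn": 0},
    {"grip": 85, "tx": -337, "ty": 0, "tz": -391, "turn": 0},
    {"grip": 85, "tx": -337, "ty": 0, "tz": -391, "turn": 0}
  ],
  "squeeze": 20
}}

```text
time_s: 2.85
eef_pos: [461.0, 196.9, 231.5]
eef_rot: [0.563, 0.428, -0.428, -0.563]
force: [-0.1, 0.0, -0.4]
opening: 85.0
```

```bash
python3 -c "
from h import *
to((460,198.5,107))"
```

```text
t 2.85 pos [461.  196.9 231.5] yaw 74.5 tilt [ 0. -0. -1.] shift [  1.3 124.5   1.4] turn None open 85.0 q6 -1.12 F [-0.1  0.  -0.4]
```

{"name": "arm_command", "arguments": {
  "plan": [
    {"grip": 85, "tx": 0.5, "ty": 30, "tz": 0.5, "turn": 0},
    {"grip": 85, "tx": 0.5, "ty": 65, "tz": 0.5, "turn": 0},
    {"grip": 85, "tx": 0.5, "ty": 95, "tz": 0.5, "turn": 0},
    {"grip": 85, "tx": 0.5, "ty": 115, "tz": 0.5, "turn": 0},
    {"grip": 85, "tx": 0.5, "ty": 124.5, "tz": 0.5, "turn": 0},
    {"grip": 85, "tx": 0.5, "ty": 124.5, "tz": 0.5, "turn": 0},
    {"grip": 60, "tx": 0.5, "ty": 124.5, "tz": 0.5, "turn": 0},
    {"grip": 55, "tx": 0.5, "ty": 124.5, "tz": 0.5, "turn": 0},
    {"grip": 55, "tx": 0.5, "ty": 124.5, "tz": 0.5, "turn": 0},
    {"grip": 55, "tx": 0.5, "ty": 124.5, "tz": 0.5, "turn": 0},
    {"grip": 55, "tx": 0.5, "ty": 124.5, "tz": 0.5, "turn": 0},
    {"grip": 55, "tx": 0.5, "ty": 124.5, "tz": 0.5, "turn": 0}
  ],
  "squeeze": 20
}}

```text
time_s: 4.05
eef_pos: [460.5, 199.9, 108.5]
eef_rot: [0.562, 0.43, -0.428, -0.562]
force: [-0.6, 0.7, 6.3]
opening: 62.3
```

```bash
python3 -c "
from h import *
to((460,198.5,107))
a=cams.capture('side');b=cams.capture('top')
f=lambda m:cv2.resize(m,(400,480),interpolation=cv2.INTER_CUBIC)
cv2.imwrite('pics/g1.png',np.hstack([f(b[170:290,160:260]),f(a[210:330,240:340])]))"
```

```text
t 4.05 pos [460.5 199.9 108.5] yaw 74.7 tilt [ 0.003  0.001 -1.   ] shift [-1.5  1.5  0.2] turn None open 62.3 q6 -1.12 F [-0.6  0.7  6.3]
```

View pics/g1.png

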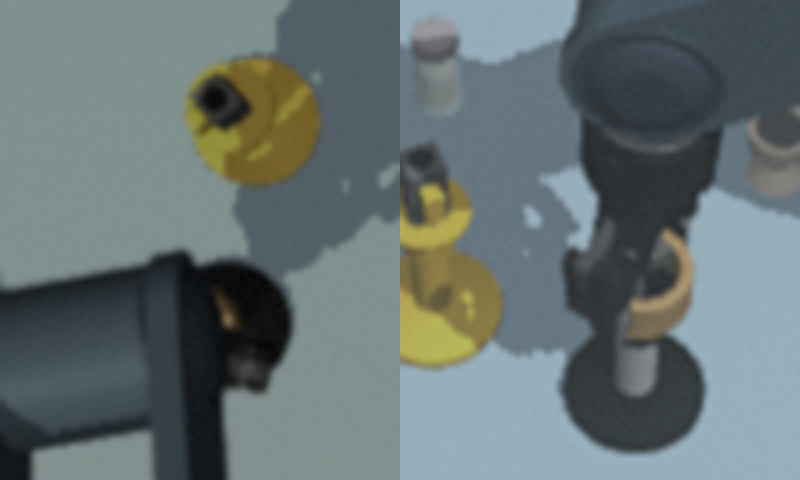

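The roll sits between the fingers: opening 62 mm, ring visible at crop (660,285). Next I lift it.

{"name": "arm_command", "arguments": {
  "plan": [
    {"grip": 55, "tx": 0, "ty": -8, "tz": 0, "turn": 0},
    {"grip": 55, "tx": 0, "ty": -25, "tz": 0, "turn": 0},
    {"grip": 55, "tx": 0, "ty": -45, "tz": 0, "turn": 0},
    {"grip": 55, "tx": 0, "ty": -70, "tz": 0, "turn": 0},
    {"grip": 55, "tx": 0, "ty": -95, "tz": 0, "turn": 0},
    {"grip": 55, "tx": 0, "ty": -120, "tz": 0, "turn": 0},
    {"grip": 55, "tx": 0, "ty": -120, "tz": 0, "turn": 0},
    {"grip": 55, "tx": 0, "ty": -120, "tz": 0, "turn": 0}
  ]
}}

```text
time_s: 4.95
eef_pos: [459.2, 199.4, 226.8]
eef_rot: [0.562, 0.429, -0.429, -0.562]
force: [-0.9, -0.8, -0.7]
opening: 61.8
```

```bash
python3 -c "
from h import *
to((500,-225,228))
a=cams.capture('side');b=cams.capture('top')
f=lambda m:cv2.resize(m,(400,480),interpolation=cv2.INTER_CUBIC)
cv2.imwrite('pics/g2.png',np.hstack([f(b[170:290,160:260]),f(a[210:330,240:340])]))"
```

```text
t 4.95 pos [459.2 199.4 226.8] yaw 74.7 tilt [ 0.  0. -1.] shift [-398.6   -1.2 -151.3] turn None open 61.8 q6 -1.12 F [-0.9 -0.8 -0.7]
```

View pics/g2.png

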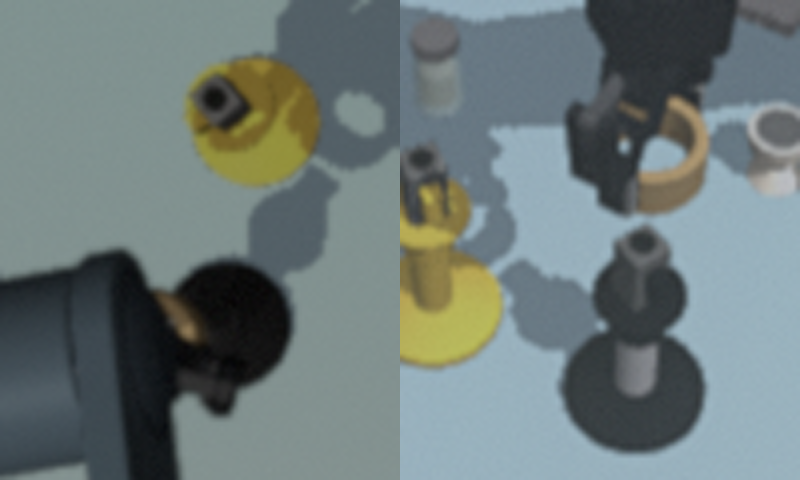

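{"name": "arm_command", "arguments": {
  "plan": [
    {"grip": 55, "tx": -20, "ty": 0, "tz": -8, "turn": 0},
    {"grip": 55, "tx": -50, "ty": 0, "tz": -19, "turn": 0},
    {"grip": 55, "tx": -85, "ty": 0, "tz": -32, "turn": 0},
    {"grip": 55, "tx": -120, "ty": 0, "tz": -46, "turn": 0},
    {"grip": 55, "tx": -155, "ty": 0, "tz": -59, "turn": 0},
    {"grip": 55, "tx": -190, "ty": 0, "tz": -72, "turn": 0},
    {"grip": 55, "tx": -225, "ty": 0, "tz": -85, "turn": 0},
    {"grip": 55, "tx": -260, "ty": 0, "tz": -99, "turn": 0},
    {"grip": 55, "tx": -295, "ty": 0, "tz": -112, "turn": 0},
    {"grip": 55, "tx": -330, "ty": 0, "tz": -125, "turn": 0},
    {"grip": 55, "tx": -360, "ty": 0, "tz": -137, "turn": 0},
    {"grip": 55, "tx": -385, "ty": 0, "tz": -146, "turn": 0},
    {"grip": 55, "tx": -398.5, "ty": 0, "tz": -151, "turn": 0},
    {"grip": 55, "tx": -398.5, "ty": 0, "tz": -151, "turn": 0},
    {"grip": 55, "tx": -398.5, "ty": 0, "tz": -151, "turn": 0}
  ]
}}

```text
time_s: 6.55
eef_pos: [499.6, -223.8, 225.9]
eef_rot: [-0.561, -0.429, 0.429, 0.563]
force: [-0.7, 0.4, -0.9]
opening: 61.7
```

Run:
```python
from h import *
np.set_printoptions(precision=1,suppress=True)
to((500,-225,3))
for n in("side","top"):
    cams.capture(n)
    for t in ("roll","tray"):
        for d in cams.masks_of(n,t)[:2]: print(n,t,round(d["p"],2),bbox(d["pixels"]))
# expected roll bbox with bottom at z=b
s=status.get_state()["eef_pos"]
for dz in(0,5):
    q=np.array([proj("side",p+[s[0],s[1],s[2]+1.5+dz]) for p in np.r_[ring(32,0),ring(32,30)]]); print("exp",q.min(0),q.max(0))
# head/button now visible
for n in("side","top"):
    for t in("head","button_face"):
        for d in cams.masks_of(n,t)[:3]: print(n,t,round(d["p"],2),np.round(d["xy"]),bbox(d["pixels"]))
a=cams.capture('side');b=cams.capture('top')
cv2.imwrite('pics/g3.png',np.hstack([cv2.resize(b[235:275,190:230],(400,400),interpolation=cv2.INTER_CUBIC),cv2.resize(a[260:330,265:335],(400,400),interpolation=cv2.INTER_CUBIC)]))
```

```text
t 6.55 pos [ 499.6 -223.8  225.9] yaw 74.7 tilt [-0.  0. -1.] shift [ -1.3 222.9  -1.1] turn None open 61.7 q6 -1.93 F [-0.7  0.4 -0.9]
side roll 0.74 [292.5 307.5 265.5 287.5]
side roll 0.63 [326.5 339.5 126.5 145.5]
side tray 0.64 [289.5 356.5 171.5 218.5]
exp [317.3 124.1] [340.7 146. ]
exp [317.4 122.6] [340.9 144.6]
side head 0.84 [303. 278.] [291.5 308.5 266.5 287.5]
side head 0.7 [247. 252.] [238.5 252.5 245.5 266.5]
side head 0.47 [323. 193.] [289.5 355.5 171.5 219.5]
side button_face 0.51 [305. 281.] [300.5 307.5 276.5 286.5]
top head 0.54 [213. 196.] [205.5 222.5 187.5 202.5]
top head 0.45 [204. 257.] [198.5 213.5 247.5 261.5]
top head 0.45 [207. 254.] [196.5 214.5 246.5 263.5]
```

View pics/g3.png

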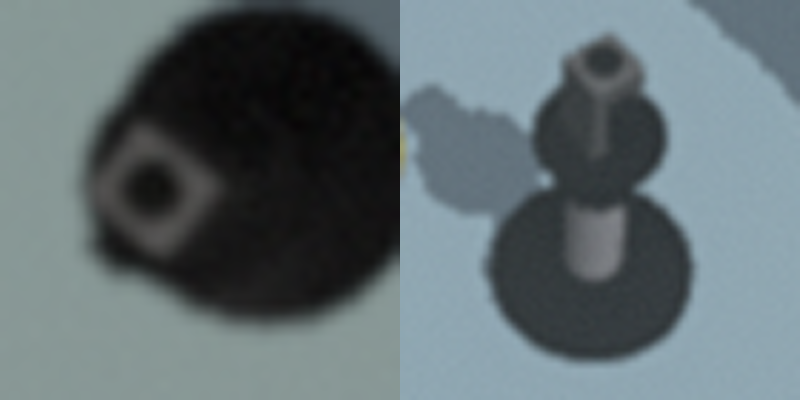

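{"name": "arm_command", "arguments": {
  "plan": [
    {"grip": 55, "tx": -1, "ty": 25, "tz": -1, "turn": 0},
    {"grip": 55, "tx": -1, "ty": 65, "tz": -1, "turn": 0},
    {"grip": 55, "tx": -1, "ty": 105, "tz": -1, "turn": 0},
    {"grip": 55, "tx": -1, "ty": 145, "tz": -1, "turn": 0},
    {"grip": 55, "tx": -1, "ty": 180, "tz": -1, "turn": 0},
    {"grip": 55, "tx": -1, "ty": 205, "tz": -1, "turn": 0},
    {"grip": 55, "tx": -1, "ty": 214, "tz": -1, "turn": 0},
    {"grip": 55, "tx": -1, "ty": 218, "tz": -1, "turn": 0},
    {"grip": 55, "tx": -1, "ty": 221, "tz": -1, "turn": 0},
    {"grip": 55, "tx": -1, "ty": 222, "tz": -1, "turn": 0},
    {"grip": 55, "tx": -1, "ty": 222, "tz": -1, "turn": 0}
  ]
}}

```text
time_s: 8.25
eef_pos: [501.4, -226.5, 5.9]
eef_rot: [0.563, 0.429, -0.429, -0.561]
force: [0.3, -0.2, -0.2]
opening: 61.7
```

Run:
```python
from h import *
np.set_printoptions(precision=1,suppress=True)
to((500,-225,3))
P=[atz("top",(190+u/10-.45,235+v/10-.45),158)[:2] for u,v in((145,118),(225,185),(160,260),(92,190))]
print(np.array(P),np.mean(P,0))
for i in range(4):
    d=P[(i+1)%4]-P[i]; print(np.linalg.norm(d),np.degrees(np.arctan2(d[1],d[0])))
```

```text
t 8.25 pos [ 501.4 -226.5    5.9] yaw 74.7 tilt [ 0. -0. -1.] shift [1.1 2.9 1.7] turn None open 61.7 q6 -1.93 F [ 0.3 -0.2 -0.2]
[[478.  200.9]
 [461.9 181. ]
 [443.6 196.9]
 [460.5 213.8]] [461.  198.1]
25.57671147369043 -129.21162755614247
24.170155101041193 139.14266000083452
23.884728941236865 45.02231089870541
21.789295051485706 -36.26871290036473
```

{"name": "arm_command", "arguments": {
  "plan": [
    {"grip": 55, "tx": 0, "ty": 2, "tz": 0, "turn": 0},
    {"grip": 55, "tx": 0, "ty": 3, "tz": 0, "turn": 0},
    {"grip": 55, "tx": 0, "ty": 3, "tz": 0, "turn": 0}
  ]
}}

```text
time_s: 8.55
eef_pos: [500.6, -225.9, 1.8]
eef_rot: [-0.562, -0.429, 0.429, 0.562]
force: [0.4, -0.5, -1.0]
opening: 62.2
```

```bash
python3 -c "
from h import *
to((500,-225,3))"
```

```text
t 8.55 pos [ 500.6 -225.9    1.8] yaw 74.7 tilt [-0.  0. -1.] shift [ 0.7 -1.2  0.8] turn None open 62.2 q6 -1.93 F [ 0.4 -0.5 -1. ]
```

{"name": "arm_command", "arguments": {
  "plan": [
    {"grip": 66, "tx": 0, "ty": 0, "tz": 0, "turn": 0},
    {"grip": 75, "tx": 0, "ty": 0, "tz": 0, "turn": 0},
    {"grip": 85, "tx": 0, "ty": 0, "tz": 0, "turn": 0},
    {"grip": 85, "tx": 0, "ty": 0, "tz": 0, "turn": 0},
    {"grip": 85, "tx": 0, "ty": 0, "tz": 0, "turn": 0},
    {"grip": 85, "tx": 0, "ty": -20, "tz": 0, "turn": 0},
    {"grip": 85, "tx": 0, "ty": -60, "tz": 0, "turn": 0},
    {"grip": 85, "tx": 0, "ty": -105, "tz": 0, "turn": 0},
    {"grip": 85, "tx": 0, "ty": -150, "tz": 0, "turn": 0},
    {"grip": 85, "tx": 0, "ty": -195, "tz": 0, "turn": 0},
    {"grip": 85, "tx": 0, "ty": -220, "tz": 0, "turn": 0},
    {"grip": 85, "tx": 0, "ty": -220, "tz": 0, "turn": 0}
  ]
}}

```text
time_s: 9.75
eef_pos: [502.8, -227.5, 227.1]
eef_rot: [0.565, 0.43, -0.428, -0.559]
force: [-0.4, 0.5, -1.0]
opening: 84.9
```

Run:
```python
from h import *
np.set_printoptions(precision=1,suppress=True)
to((500,-225,3))
pts=np.r_[ring(32,3),ring(32,33)]
o=[]
for n in("side","top"):
    for d in (cams.capture(n),cams.masks_of(n,"roll"))[1]: print(n,round(d["p"],2),bbox(d["pixels"]),atz(n,d["xy"],33)[:2])
a=cams.capture('side'); b=cams.capture('top')
cv2.imwrite('pics/g4.png',cv2.resize(a[160:225,280:365],(760,580),interpolation=cv2.INTER_CUBIC))
# head fit: average several
ims=np.mean([cams.capture('top') for _ in range(6)],0); np.save('top_avg.npy',ims)
g=cv2.resize(ims.astype(np.float32).mean(2)[240:270,192:222],None,fx=8,fy=8,interpolation=cv2.INTER_CUBIC)
print(np.round(ims.mean(2)[246:264,196:216]).astype(int))
```

```text
t 9.75 pos [ 502.8 -227.5  227.1] yaw 74.7 tilt [ 0. -0. -1.] shift [  2.4 224.1   5.4] turn None open 84.9 q6 -1.93 F [-0.4  0.5 -1. ]
side 0.78 [312.5 332.5 182.5 203.5] [ 502.4 -230.3]
top 0.72 [336.5 391.5 202.5 266.5] [ 522.2 -184.2]
[[146 145 143 127  96  57  33  29  28  25  22  17  15  14  13  12  11  11
   11  12]
 [146 144 137 109  66  34  32  48  51  41  29  22  19  18  14  13  12  11
   12  14]
 [145 143 130  92  48  30  46  68  73  64  47  33  24  20  18  15  13  13
   14  13]
 [145 140 117  75  39  41  61  75  79  75  65  52  36  25  21  19  16  14
   13  13]
 [145 138 106  59  41  57  72  73  69  67  66  64  55  40  28  21  19  16
   13  13]
 [145 135  99  57  55  69  70  57  44  39  46  62  69  61  44  31  23  20
   19  17]
 [144 131  96  66  71  73  58  38  25  21  29  50  71  76  66  48  31  24
   24  22]
 [142 127  94  76  78  70  49  27  20  18  20  38  66  79  78  61  40  28
   26  24]
 [143 130 100  79  79  69  47  27  19  20  20  36  63  78  74  57  39  29
   26  22]
 [145 137 107  77  72  70  56  37  28  25  31  47  70  76  63  44  32  26
   22  23]
 [145 139 114  75  57  65  65  56  47  46  54  66  75  68  48  34  26  23
   22  22]
 [145 141 121  81  46  48  62  68  69  71  76  78  71  53  36  27  22  22
   22  22]
 [146 141 122  81  40  31  45  62  77  83  82  74  58  39  29  25  22  22
   21  22]
 [145 140 116  75  39  25  28  44  64  75  74  60  41  29  25  24  22  22
   22  21]
 [146 142 126  95  60  34  25  25  37  50  52  41  30  25  22  22  22  23
   22  22]
 [146 145 139 122  93  64  49  43  34  30  30  27  24  22  22  21  22  23
   23  24]
 [145 146 144 139 123 103  96  89  72  51  36  27  23  23  22  23  23  25
   26  28]
 [145 146 145 145 140 133 131 127 113  93  71  49  33  26  25  27  28  28
   29  30]]
```

View pics/g4.png

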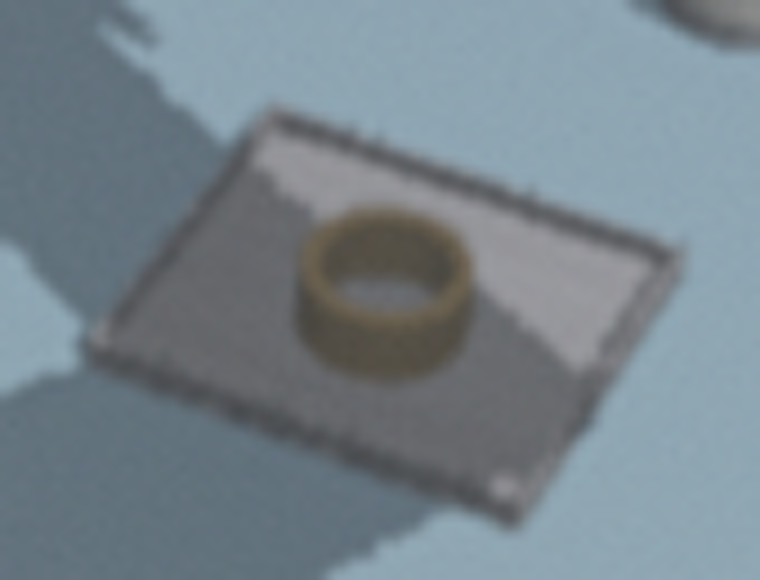

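Run:
```python
from h import *
from scipy.ndimage import gaussian_filter
np.set_printoptions(precision=2,suppress=True)
I=np.load('top_avg.npy').mean(2)[242:266,194:218]; S=5
g=(np.arange(24*S)+.5)/S-.5
W=np.array([[atz("top",(194+u,242+v),158)[:2] for u in g] for v in g])
rr,cc=np.mgrid[242:266,194:218]; ok=(cc>=199)&(rr<=260)&(I<90)
ok&=~((cc<=200)&((rr<=249)|(rr>=256)))
def f(x,full=False):
    c,s=np.cos(x[2]),np.sin(x[2]); D=W-x[:2]; lx=D@[c,s]; ly=D@[-s,c]
    sg=lambda t:1/(1+np.exp(-np.clip(t,-20,20)*4))
    sq=sg(12-abs(lx))*sg(13-abs(ly)); h=sg(x[3]-np.hypot(lx,ly))
    ds=lambda m:gaussian_filter(m,x[4]*S).reshape(24,S,24,S).mean((1,3))[ok]
    A=np.c_[np.ones(ok.sum()),ds(sq),ds(sq*h)]; p,*_=np.linalg.lstsq(A,I[ok],rcond=None)
    return A@p-I[ok]
for y in(130,140,148):
    r=least_squares(f,[460,197.5,np.radians(y),6,.8],diff_step=1e-3); print(r.x[:2],np.degrees(r.x[2]),r.x[3:],np.sqrt(np.mean(r.fun**2)))
to((460,197.5,231),139); to((460,197.5,231),139-180)
```

```text
[460.61 199.21] 142.17478746525325 [7.84 1.16] 8.18226496618259
[460.61 199.21] 142.17463212136587 [7.84 1.16] 8.182264862120247
[460.61 199.21] 142.1746582080478 [7.84 1.16] 8.182264874679651
t 10.35 pos [ 500.5 -225.9  221.4] yaw 74.7 tilt [-0.  0. -1.] shift [397.7  -9.4 150.8] turn -64.3 open 85.1 q6 -1.93 F [ 0.3 -0.3  0.4]
t 10.35 pos [ 500.5 -225.9  221.4] yaw 74.7 tilt [-0.  0. -1.] shift [397.7  -9.4 150.8] turn 115.7 open 85.1 q6 -1.93 F [ 0.3 -0.3  0.4]
```

{"name": "arm_command", "arguments": {
  "plan": [
    {"grip": 85, "tx": 20, "ty": 0, "tz": 8, "turn": -4},
    {"grip": 85, "tx": 55, "ty": 0, "tz": 21, "turn": -10},
    {"grip": 85, "tx": 90, "ty": 0, "tz": 34, "turn": -16},
    {"grip": 85, "tx": 125, "ty": 0, "tz": 47, "turn": -22},
    {"grip": 85, "tx": 160, "ty": 0, "tz": 61, "turn": -28},
    {"grip": 85, "tx": 195, "ty": 0, "tz": 74, "turn": -34},
    {"grip": 85, "tx": 230, "ty": 0, "tz": 87, "turn": -40},
    {"grip": 85, "tx": 265, "ty": 0, "tz": 101, "turn": -46},
    {"grip": 85, "tx": 300, "ty": 0, "tz": 114, "turn": -52},
    {"grip": 85, "tx": 335, "ty": 0, "tz": 127, "turn": -58},
    {"grip": 85, "tx": 370, "ty": 0, "tz": 141, "turn": -63},
    {"grip": 85, "tx": 398, "ty": 0, "tz": 151, "turn": -66.3},
    {"grip": 85, "tx": 398, "ty": 0, "tz": 151, "turn": -66.3},
    {"grip": 85, "tx": 398, "ty": 0, "tz": 151, "turn": -66.3},
    {"grip": 85, "tx": 398, "ty": 0, "tz": 151, "turn": -66.3}
  ]
}}

```text
time_s: 11.85
eef_pos: [460.0, 197.1, 221.7]
eef_rot: [-0.236, -0.666, 0.667, 0.236]
force: [-0.7, 0.1, 0.4]
opening: 85.2
```

```bash
python3 -c "
from h import *
to((460.4,198.3,118),141)
cams.capture('side')
for d in cams.masks_of('side','roll')[:2]: print(d['p'],bbox(d['pixels']))"
```

```text
t 11.85 pos [460.  197.1 221.7] yaw 140.9 tilt [-0. -0. -1.] shift [  0.5 103.7  -1.2] turn -0.1 open 85.2 q6 -2.28 F [-0.7  0.1  0.4]
```

{"name": "arm_command", "arguments": {
  "plan": [
    {"grip": 85, "tx": 0, "ty": 25, "tz": -0.5, "turn": 0},
    {"grip": 85, "tx": 0, "ty": 60, "tz": -0.5, "turn": 0},
    {"grip": 85, "tx": 0, "ty": 85, "tz": -0.5, "turn": 0},
    {"grip": 85, "tx": 0, "ty": 100, "tz": -0.5, "turn": 0},
    {"grip": 85, "tx": 0, "ty": 103, "tz": -0.5, "turn": 0},
    {"grip": 60, "tx": 0, "ty": 103, "tz": -0.5, "turn": 0},
    {"grip": 45, "tx": 0, "ty": 103, "tz": -0.5, "turn": 0},
    {"grip": 36, "tx": 0, "ty": 103, "tz": -0.5, "turn": 0},
    {"grip": 30, "tx": 0, "ty": 103, "tz": -0.5, "turn": 0},
    {"grip": 25, "tx": 0, "ty": 103, "tz": -0.5, "turn": 0},
    {"grip": 18, "tx": 0, "ty": 103, "tz": -0.5, "turn": 0},
    {"grip": 15, "tx": 0, "ty": 103, "tz": -0.5, "turn": 0},
    {"grip": 15, "tx": 0, "ty": 103, "tz": -0.5, "turn": 0},
    {"grip": 15, "tx": 0, "ty": 103, "tz": -0.5, "turn": 0},
    {"grip": 15, "tx": 0, "ty": 103, "tz": -0.5, "turn": 0}
  ],
  "squeeze": 40
}}

```text
time_s: 13.45
eef_pos: [459.9, 199.2, 120.0]
eef_rot: [0.235, 0.667, -0.666, -0.236]
force: [-4.5, 3.5, 7.3]
opening: 29.4
```

```bash
python3 -c "
from h import *
to((460.4,198.3,118),141)
a=cams.capture('side')
cv2.imwrite('pics/g5.png',cv2.resize(a[150:350,240:400],(480,600),interpolation=cv2.INTER_CUBIC))"
```

```text
t 13.45 pos [459.9 199.2 120. ] yaw 141.0 tilt [-0.001  0.002 -1.   ] shift [-0.9  2.   0.4] turn 0.0 open 29.4 q6 -2.28 F [-4.5  3.5  7.3]
```

View pics/g5.png

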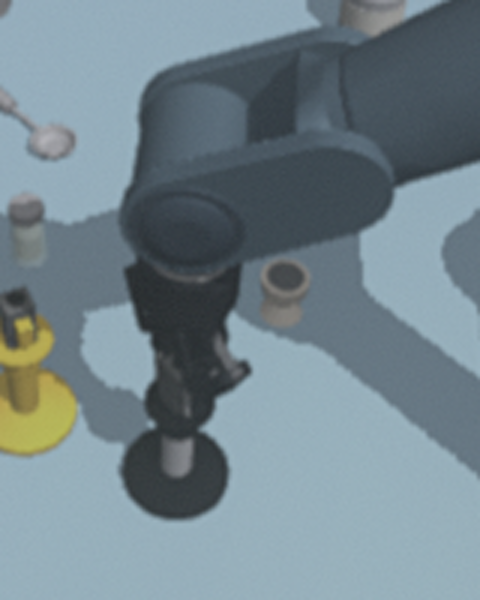

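{"name": "arm_command", "arguments": {
  "plan": [
    {"grip": 10, "tx": 0, "ty": 0, "tz": 0, "turn": 0},
    {"grip": 10, "tx": 0, "ty": 0, "tz": 0, "turn": 0},
    {"grip": 10, "tx": 0, "ty": 0, "tz": 0, "turn": 0},
    {"grip": 10, "tx": 0, "ty": 0, "tz": 0, "turn": 0}
  ],
  "squeeze": 40
}}

```text
time_s: 13.9
eef_pos: [459.9, 199.2, 120.1]
eef_rot: [0.235, 0.667, -0.666, -0.236]
force: [-5.8, 3.3, 6.6]
opening: 29.2
```

```bash
python3 -c "
from h import *
to((460.4,198.3,118),141)"
```

```text
t 13.9 pos [459.9 199.2 120.1] yaw 141.0 tilt [-0.001  0.002 -1.   ] shift [-0.9  2.   0.4] turn 0.0 open 29.2 q6 -2.28 F [-5.8  3.3  6.6]
```

{"name": "arm_command", "arguments": {
  "plan": [
    {"grip": 10, "tx": 1, "ty": 0, "tz": 0, "turn": 0},
    {"grip": 10, "tx": 2, "ty": 0, "tz": 0, "turn": 0},
    {"grip": 10, "tx": 2, "ty": 0, "tz": 0, "turn": 0},
    {"grip": 10, "tx": 2, "ty": 0, "tz": 0, "turn": 0}
  ],
  "squeeze": 60
}}

```text
time_s: 14.3
eef_pos: [459.5, 199.6, 120.2]
eef_rot: [0.236, 0.667, -0.666, -0.235]
force: [-1.0, 0.5, 6.5]
opening: 28.5
```

```bash
python3 -c "
from h import *
to((460.4,198.3,118),141); print(status.get_state()['wrist_torque'])"
```

```text
t 14.3 pos [459.5 199.6 120.2] yaw 141.0 tilt [ 0.002  0.    -1.   ] shift [-1.5  2.2  0.4] turn 0.0 open 28.5 q6 -2.28 F [-1.   0.5  6.5]
[0.16333614 0.45301812 0.14401326]
```

```bash
python3 -c "
from h import *
a=np.mean([cams.capture('side') for _ in range(4)],0);b=np.mean([cams.capture('top') for _ in range(4)],0)
f=lambda m:cv2.resize(np.clip(m*1.6,0,255).astype(np.uint8),(400,500),interpolation=cv2.INTER_CUBIC)
cv2.imwrite('pics/g6.png',np.hstack([f(b[225:275,185:225]),f(a[245:320,275:335])]))
to((0,0,0))"
```

```text
t 14.7 pos [459.5 199.6 120.2] yaw 141.0 tilt [ 0.002  0.    -1.   ] shift [232.  119.3 444.3] turn None open 28.2 q6 -2.28 F [-1.5 -0.8  6.5]
```

View pics/g6.png

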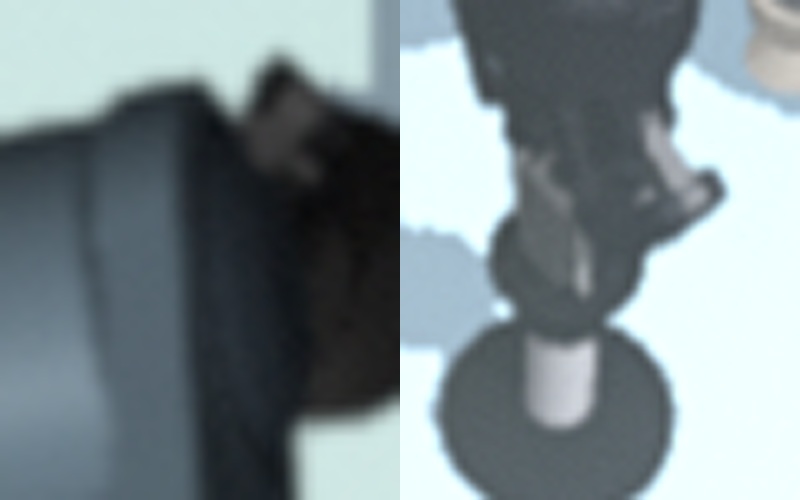

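{"name": "arm_command", "arguments": {
  "plan": [
    {"grip": 0, "tx": 0, "ty": 0, "tz": 0, "turn": 0},
    {"grip": 0, "tx": 0, "ty": 0, "tz": 0, "turn": 0},
    {"grip": 0, "tx": 0, "ty": 0, "tz": 0, "turn": 0},
    {"grip": 0, "tx": 0, "ty": 0, "tz": 0, "turn": 0},
    {"grip": 0, "tx": 0, "ty": 0, "tz": 0, "turn": 0},
    {"grip": 0, "tx": 0, "ty": 0, "tz": 0, "turn": 0}
  ],
  "squeeze": 110
}}

```text
time_s: 15.3
eef_pos: [459.5, 199.6, 120.4]
eef_rot: [0.236, 0.667, -0.666, -0.235]
force: [-1.6, 0.2, 8.3]
opening: 27.7
```

```bash
python3 -c "
from h import *
to((460.4,198.3,118),141); print(status.get_state()['wrist_torque'])"
```

```text
t 15.3 pos [459.5 199.6 120.4] yaw 141.0 tilt [ 0.002  0.    -1.   ] shift [-1.5  2.4  0.5] turn 0.0 open 27.7 q6 -2.28 F [-1.6  0.2  8.3]
[0.18625162 0.67949786 0.22432272]
```

{"name": "arm_command", "arguments": {
  "plan": [
    {"grip": 0, "tx": 0, "ty": -2, "tz": 0, "turn": 0},
    {"grip": 0, "tx": 0, "ty": -4, "tz": 0, "turn": 0},
    {"grip": 0, "tx": 0, "ty": -6, "tz": 0, "turn": 0},
    {"grip": 0, "tx": 0, "ty": -6, "tz": 0, "turn": 0}
  ]
}}

```text
time_s: 15.7
eef_pos: [459.0, 199.5, 125.1]
eef_rot: [0.236, 0.667, -0.666, -0.236]
force: [3.5, -0.0, -1.0]
opening: 27.2
```

```bash
python3 -c "
from h import *
to((460.4,198.3,118),141); print(status.get_state()['wrist_torque'])"
```

```text
t 15.7 pos [459.  199.5 125.1] yaw 141.0 tilt [ 0.001  0.    -1.   ] shift [-1.8  7.1  0.1] turn 0.0 open 27.2 q6 -2.28 F [ 3.5 -0.  -1. ]
[ 0.48817629 -0.30514922  0.20569901]
```

{"name": "arm_command", "arguments": {
  "plan": [
    {"grip": 0, "tx": 0, "ty": -6, "tz": 0, "turn": 0},
    {"grip": 0, "tx": 0, "ty": -14, "tz": 0, "turn": 0},
    {"grip": 0, "tx": 0, "ty": -22, "tz": 0, "turn": 0},
    {"grip": 0, "tx": 0, "ty": -30, "tz": 0, "turn": 0},
    {"grip": 0, "tx": 0, "ty": -38, "tz": 0, "turn": 0},
    {"grip": 0, "tx": 0, "ty": -46, "tz": 0, "turn": 0},
    {"grip": 0, "tx": 0, "ty": -51, "tz": 0, "turn": 0},
    {"grip": 0, "tx": 0, "ty": -55, "tz": 0, "turn": 0},
    {"grip": 0, "tx": 0, "ty": -59, "tz": 0, "turn": 0},
    {"grip": 0, "tx": 0, "ty": -64, "tz": 0, "turn": 0},
    {"grip": 0, "tx": 0, "ty": -70, "tz": 0, "turn": 0},
    {"grip": 0, "tx": 0, "ty": -76, "tz": 0, "turn": 0},
    {"grip": 0, "tx": 0, "ty": -82, "tz": 0, "turn": 0},
    {"grip": 0, "tx": 0, "ty": -88, "tz": 0, "turn": 0},
    {"grip": 0, "tx": 0, "ty": -94, "tz": 0, "turn": 0},
    {"grip": 0, "tx": 0, "ty": -100, "tz": 0, "turn": 0},
    {"grip": 0, "tx": 0, "ty": -104, "tz": 0, "turn": 0},
    {"grip": 0, "tx": 0, "ty": -108, "tz": 0, "turn": 0},
    {"grip": 0, "tx": 0, "ty": -108, "tz": 0, "turn": 0}
  ]
}}

```text
time_s: 17.6
eef_pos: [458.6, 199.4, 232.7]
eef_rot: [0.236, 0.667, -0.667, -0.236]
force: [5.0, 1.1, -2.2]
opening: 27.1
```

```bash
python3 -c "
from h import *
to((460.4,198.3,240.4),141)
a=cams.capture('side')
cv2.imwrite('pics/g7.png',cv2.resize(a[150:350,240:400],(480,600),interpolation=cv2.INTER_CUBIC))
for d in cams.masks_of('side','roll')[:2]: print(d['p'],bbox(d['pixels']))"
```

```text
t 17.6 pos [458.6 199.4 232.7] yaw 141.0 tilt [-0.  0. -1.] shift [-2.1 -7.7 -0.2] turn 0.0 open 27.1 q6 -2.28 F [ 5.   1.1 -2.2]
```

View pics/g7.png

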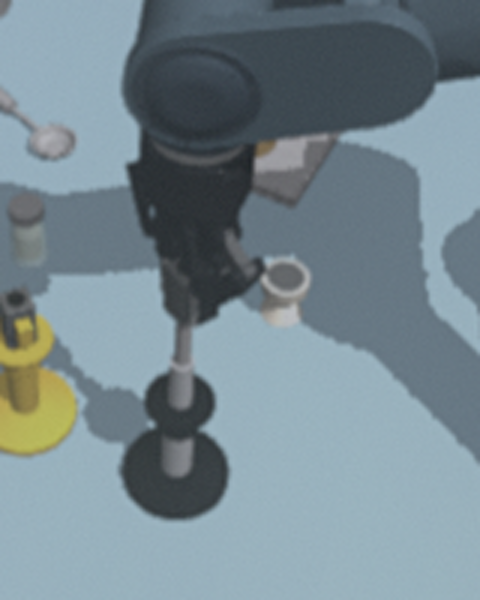

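{"name": "arm_command", "arguments": {
  "plan": [
    {"grip": 0, "tx": 0, "ty": -3, "tz": 0, "turn": 0},
    {"grip": 0, "tx": 0, "ty": -6, "tz": 0, "turn": 0},
    {"grip": 0, "tx": 0, "ty": -9, "tz": 0, "turn": 0},
    {"grip": 0, "tx": 0, "ty": -11, "tz": 0, "turn": 0},
    {"grip": 0, "tx": 0, "ty": -11, "tz": 0, "turn": 0},
    {"grip": 0, "tx": 0, "ty": -11, "tz": 0, "turn": 0}
  ]
}}

```text
time_s: 18.3
eef_pos: [458.0, 199.3, 240.8]
eef_rot: [-0.235, -0.666, 0.667, 0.237]
force: [8.7, 2.0, -15.7]
opening: 27.1
```

```bash
python3 -c "
from h import *
to((460.4,198.3,240.4),141)"
```

```text
t 18.3 pos [458.  199.3 240.8] yaw 141.0 tilt [-0.002 -0.    -1.   ] shift [-2.5  0.4 -0.7] turn 0.0 open 27.1 q6 -2.28 F [  8.7   2.  -15.7]
```

{"name": "arm_command", "arguments": {
  "plan": [
    {"grip": 0, "tx": 0, "ty": -0.5, "tz": 0, "turn": 0},
    {"grip": 0, "tx": 0, "ty": -0.5, "tz": 0, "turn": 0},
    {"grip": 0, "tx": 0, "ty": -0.5, "tz": 0, "turn": 0},
    {"grip": 0, "tx": 0, "ty": -0.5, "tz": 0, "turn": 0},
    {"grip": 0, "tx": 0, "ty": -0.5, "tz": 0, "turn": 0}
  ]
}}

```text
time_s: 18.8
eef_pos: [458.0, 199.3, 240.8]
eef_rot: [-0.235, -0.666, 0.667, 0.237]
force: [9.7, 2.2, -17.3]
opening: 27.2
```

```bash
python3 -c "
from h import *
a=cams.capture('side');b=cams.capture('top')
to((460.4,198.3,240.4),141)
cv2.imwrite('pics/g8.png',np.hstack([cv2.resize(b[190:280,180:410],(0,0),fx=2,fy=4),cv2.resize(a[150:330,240:400],(320,360))]))"
```

```text
t 18.9 pos [458.  199.3 240.8] yaw 141.0 tilt [-0.002 -0.    -1.   ] shift [-2.5  0.4 -0.8] turn 0.0 open 26.9 q6 -2.28 F [  9.    2.9 -17. ]
```

View pics/g8.png

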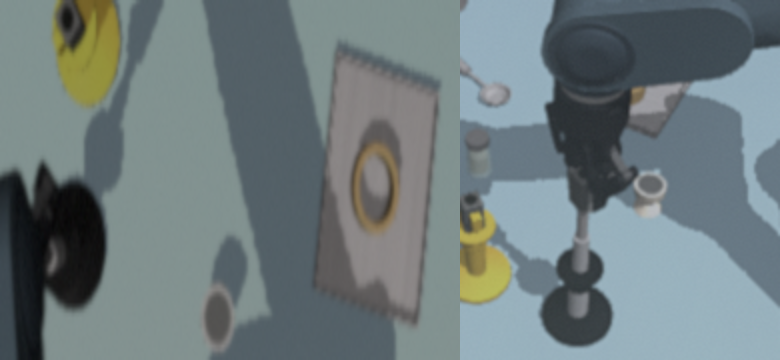

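The roll lies flat in the middle of the tray (left crop, about (375,188)). Both mast tubes are out below the held head (right crop, about (583,225) and (580,260)). I'm handing in now.

```bash
python3 -c "
from bench import robot
print(robot.job_done())"
```

```text
the job is handed in; nothing more can be done
None
```

The tape roll is off the stand and lying flat near the middle of the tray. The head is pulled up to its second stop and still held there, so you can tighten the collar. I handed the job in at about 19 s of the 56 s allowed; the hand-in gave no verdict.

**Last checks:**
- **Mast:** the head rose about 120 mm. At the end it stood still, with about 17 N of pull against the stop, and both tubes show extended in the picture.
- **Grip:** the head is held between its button side and the opposite side, with the squeeze set at 110 N.
- **Roll and other things:** the final pictures show the roll flat inside the tray rim. I saw nothing else moved, but I only compared by eye and did not re-measure every object.

**One check disagreed:** while I squeezed the button, the fingers stopped at a reading of 27–28 mm instead of the expected 24 mm. The opening reading was also about 2 mm off on the roll. I took the button as pressed because the latch let go and the head then rose without resistance. I have no direct measurement that it was in by more than 4 mm while the mast was still down.

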